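# Put the four remotes back on their charging cradles

## Task

Put every remote control back on the charging cradle of its own colour: lying flat on the seat between the two end lips, buttons up, lined up with the cradle (either end first) and centred across its width. Leave the spectacles case where it is, and finish with all four remotes let go and at rest.

Things in the scene. Friction and masses are not known exactly. Their poses are not given: they have to be found in the camera images.
- remote_black: the black remote control, loose: a flat bar 160 long x 44 wide x 20 high with small buttons on its upper face, about 0.1 kg. Origin: centre of its underside; x along its length, y across its width, z up out of the buttons. Lies buttons up on the sideboard at the start.
- remote_silver: the silver remote control, loose: a flat bar 140 long x 42 wide x 20 high with small buttons on its upper face, about 0.1 kg. Origin: centre of its underside; x along its length, y across its width, z up out of the buttons. Lies buttons up on the sideboard at the start.
- remote_red: the red remote control, loose: a flat bar 120 long x 40 wide x 20 high with small buttons on its upper face, about 0.1 kg. Origin: centre of its underside; x along its length, y across its width, z up out of the buttons. Lies buttons up on the sideboard at the start.
- remote_blue: the blue remote control, loose: a flat bar 100 long x 38 wide x 20 high with small buttons on its upper face, about 0.1 kg. Origin: centre of its underside; x along its length, y across its width, z up out of the buttons. Lies buttons up on the sideboard at the start.
- cradle_black: the black remote's charging cradle, fixed: a black bar 190 long x 54 wide with a grey felt strip on its flat seat. The seat is 10 above the sideboard and open along both long sides; at each end a lip 6 thick stands 8 above the seat (18 above the sideboard), leaving 178 between the lips. Origin: centre of its underside on the sideboard; x along its length, y across, z up.
- cradle_silver: the silver remote's charging cradle, fixed: a silver bar 170 long x 54 wide with a grey felt strip on its flat seat. The seat is 10 above the sideboard and open along both long sides; at each end a lip 6 thick stands 8 above the seat (18 above the sideboard), leaving 158 between the lips. Origin: centre of its underside on the sideboard; x along its length, y across, z up.
- cradle_red: the red remote's charging cradle, fixed: a red bar 150 long x 54 wide with a grey felt strip on its flat seat. The seat is 10 above the sideboard and open along both long sides; at each end a lip 6 thick stands 8 above the seat (18 above the sideboard), leaving 138 between the lips. Origin: centre of its underside on the sideboard; x along its length, y across, z up.
- cradle_blue: the blue remote's charging cradle, fixed: a blue bar 130 long x 54 wide with a grey felt strip on its flat seat. The seat is 10 above the sideboard and open along both long sides; at each end a lip 6 thick stands 8 above the seat (18 above the sideboard), leaving 118 between the lips. Origin: centre of its underside on the sideboard; x along its length, y across, z up.
- glasses_case: bystander, loose: a brown spectacles case 150 x 56 x 36 high with a thin brass band. Origin: centre of its underside; x along its length.
Things that resemble listed ones, but are neither listed nor needed, are in the scene too. What is shaped like the cradle_red but yellow is not meant.

How it is judged (in metres and radians):
At the end, for the whole second after the job is handed in: Each remote rests, let go and still, on its own colour's cradle: underside on the seat (7 to 13.5 mm up), within 13 mm of the centre lengthwise and 12 mm across, lined up within 0.2 rad either way round, level within 0.08 rad, buttons up (x of remote_black in the frame of cradle_black between -0.013 and 0.013 m and y of remote_black in the frame of cradle_black between -0.012 and 0.012 m and z of remote_black in the frame of cradle_black between 0.007 and 0.0135 m and angle between the x axis of remote_black and the x axis of cradle_black, either way round below 0.2 rad and angle between each of remote_black, remote_silver, remote_red, remote_blue's own z axis and vertical below 0.08 rad and linear speed of each of remote_black, remote_silver, remote_red, remote_blue below 0.02 m/s and x of remote_silver in the frame of cradle_silver between -0.013 and 0.013 m and y of remote_silver in the frame of cradle_silver between -0.012 and 0.012 m and z of remote_silver in the frame of cradle_silver between 0.007 and 0.0135 m and angle between the x axis of remote_silver and the x axis of cradle_silver, either way round below 0.2 rad and x of remote_red in the frame of cradle_red between -0.013 and 0.013 m and y of remote_red in the frame of cradle_red between -0.012 and 0.012 m and z of remote_red in the frame of cradle_red between 0.007 and 0.0135 m and angle between the x axis of remote_red and the x axis of cradle_red, either way round below 0.2 rad and x of remote_blue in the frame of cradle_blue between -0.013 and 0.013 m and y of remote_blue in the frame of cradle_blue between -0.012 and 0.012 m and z of remote_blue in the frame of cradle_blue between 0.007 and 0.0135 m and angle between the x axis of remote_blue and the x axis of cradle_blue, either way round below 0.2 rad); the robot touches nothing.
It fails at once if the spectacles case is shifted by more than 20 mm (distance of glasses_case from where it was at the start of the episode above 0.02 m).
It also fails if it takes over 102 s, if anything falls off the work surface, if the arm or the gripper's body presses on something with over 40 N, if the wrist force passes 120 N, or if a joint passes its speed limit or range.

## Robot

A 6-joint arm with a two-finger parallel gripper is mounted at the origin on the work surface. World frame = base frame: x ahead of the robot, y to its left, z up, the work surface at z = 0. Lengths are in mm, angles in rad, forces in N, time in s.
With the tool pointing down it reaches from about 350 to 775 mm from the base axis. Payload 7.3 kg.
Tool frame: the origin (TCP) lies at the very end of the fingers, on their centre line; the grasp point (between the pads) lies 19 mm behind it; z points along the fingers, y is the line along which they close (so a half turn about z gives the same grasp; the last joint's range is limited). The gripper opens to 92 mm and grips with 3 to 60 N. Pads are 19 mm wide; open, the fingers measure 130 mm over their backs; the gripper's body (75 mm by 190 mm) begins 47 mm behind the grasp point.
Start: joints at [1.107, 0.342, 1.524, -0, 1.275, -0.146], TCP at [164.036, 498.735, 226.741] pointing down, gripper open.
Joint ranges: [-2.53, 2.53], [-0.77, 2.02], [0.04, 2.7], [-1, 4.14], [0.28, 2.66], [-3.11, 3.11]. Speed limits (rad/s): [2.57, 2.57, 3.14, 3.14, 3.14, 3.14].

## Interface

Orientations are given as [roll, pitch, yaw] about the fixed x, y, z axes, in that order (R = Rz(yaw) Ry(pitch) Rx(roll)).
In Python, from plant import get_obs, capture, close_job gives the robot as it stands. The module is installed in compiled form; this text tells all that it offers.
- The arm moves only by the shell command python3 -m handwheel 'ROWS'. ROWS is JSON, a list of rows, each a list of 3 entries, a list of its own where there are three numbers: the turn, a rotation vector about the tool's x, y, z in degrees, then the shift along the tool's x, y, z in m, then the opening, from 0 (shut) to 1 (fully open). A call has 1 to 12 rows; each row is the pose to reach, as a shift and turn from the pose commanded when the call began, along the tool's axes at that moment; what a row does not reach only later rows make up. A row lasts 1/10 s, in which the tool goes at most 50 mm and 8.59 degrees, less where a joint would pass 70% of its speed; a pose out of reach is approached as far as the arm can. A call with a gripper value outside its range is refused whole. The fingers move at their own pace and stop on an object; the grip force is fixed at half the most. Time passes only in rows, so rows that repeat a pose let the fingers close. It gives the time, the measured TCP pose, the force, the opening and the grip force at its end, in the units of the state.
- get_obs(): the state, without advancing time (a new reading comes with each control period).
- capture(name): name is "scene" or "top" or "wrist"; returns a dict with "image" (400x640x3 uint8, red, green, blue), "depth" (400x640 float32, mm along the optical axis (not along the pixel's ray), 0 where there is no reading), "fx", "fy", "cx", "cy" (pixels), "camera_from_world" (4x4, takes a point from world to camera coordinates). Camera axes: x right, y down, z forward; pixel columns grow to the right and rows downward; lengths in mm; the calibration is good to about 2 mm. A picture is of the moment at which its call begins.
- close_job(): hands the job in; it is judged then, once.
The state is a dict: "time": time; "joint_positions": joint angles; "dq": joint speeds; "tau": joint torques, N m; "tool_pos": TCP position; "tcp_rot": TCP orientation; "contact_force": force on the tool from outside, world axes, zero at the start; "moment": the same for the moment, N m; "grip_width": finger opening in mm; "finger_force": force on a finger pad.
Only numpy, scipy, OpenCV 4.12 (cv2) and the standard library are available. Lean on these libraries where they do the work, as an engineer would, in place of code of your own. Each camera call takes 0.05 s, during which the arm holds its last target. There are 200 camera calls.

## Working session

There is one attempt and no reset: what is moved stays moved. The work goes in short steps, Python scripts to look and compute and a shell command to move; the robot and the scene stay as the last step left them, time stands still between calls to the robot, and variables do not carry over. Pictures are saved under pics/ and viewed, at most 14 in all, crops included, and the job is handed in when it is done.

```bash
mkdir -p pics; python3 - <<'E'
from plant import *
import cv2,pickle
print(get_obs())
for n in("top","scene"):
    c=capture(n); cv2.imwrite(f"pics/{n}0.png",c["image"][:,:,::-1]); pickle.dump(c,open(n+"0.pkl","wb"))
    print(n,c["fx"],c["cx"],c["cy"],c["camera_from_world"].round(3).tolist())
E
```

```text
{'time': 0.0, 'joint_positions': array([ 1.10698970e+00,  3.42693263e-01,  1.52503004e+00, -2.05429038e-05,
        1.27539467e+00, -1.45966038e-01]), 'dq': array([ 4.87118298e-05,  7.16850256e-05,  5.85251842e-04,  6.58928349e-04,
       -1.29307864e-03, -2.30092381e-04]), 'tau': array([-1.49016258e-03, -4.31244743e+01, -2.44213915e+01,  7.17689632e-02,
        5.60668192e-02, -1.29907166e-04]), 'tool_pos': array([163.8519069 , 498.3408858 , 226.05570792]), 'tcp_rot': array([-3.14008069e+00, -2.02420571e-04,  2.82375791e+00]), 'contact_force': array([-0.06509892, -0.4331697 , -0.5108352 ]), 'moment': array([ 0.04916766, -0.01482951, -0.05587752]), 'finger_force': 0.0, 'grip_width': 92.25432770168072}
top 461.0785063579209 317.32065150411165 195.25925099548706 [[0.015, -1.0, 0.011, 18.076], [-0.999, -0.016, -0.052, 433.736], [0.052, -0.011, -0.999, 1622.881], [0.0, 0.0, 0.0, 1.0]]
scene 419.3461196892433 322.47427370968273 202.2414965400011 [[-0.27, 0.963, 0.02, 74.829], [0.687, 0.207, -0.696, -282.25], [-0.674, -0.174, -0.718, 1726.744], [0.0, 0.0, 0.0, 1.0]]
```

View pics/top0.png

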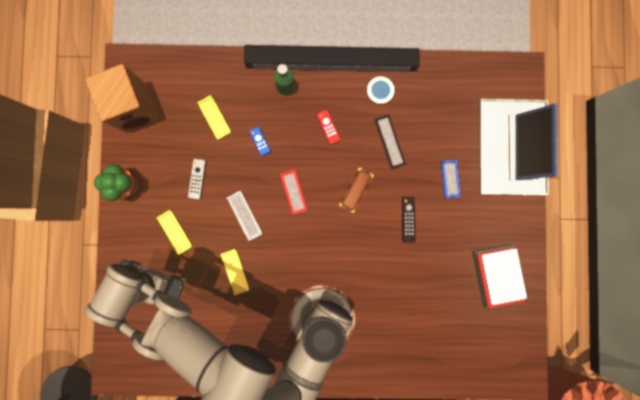

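View pics/scene0.png

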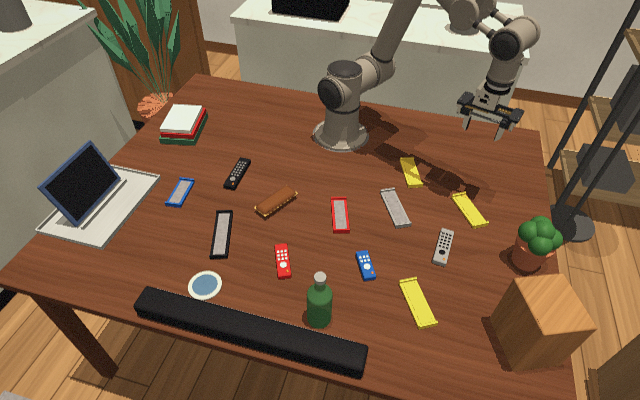

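The top view shows the remotes: black (409,219), silver (197,179), red (328,126), blue (260,141). The cradles are black (390,141), silver (244,215), red (293,191), blue (451,179), and the case is at (357,190). The yellow bars are decoys, and the scene view agrees with all of this.

```bash
cat > h.py <<'E'
import numpy as np,cv2
from plant import *
def ray(c,uv,z):
    M=np.linalg.inv(c["camera_from_world"]); d=np.c_[(uv[:,0]-c["cx"])/c["fx"],(uv[:,1]-c["cy"])/c["fy"],np.ones(len(uv))]@M[:3,:3].T
    return (M[:3,3]+d*((z-M[2,3])/d[:,2])[:,None])[:,:2]
def mask(im,col):
    h,s,v=cv2.split(cv2.cvtColor(im,cv2.COLOR_RGB2HSV)); r,g,b=[im[...,i].astype(int) for i in range(3)]
    return {"red":(r>140)&(g<75)&(b<80)&(r-g>95),"blue":(b>r+25)&(b>60),"black":(v<58),"silver":(s<75)&(v>100)}[col]
def find(c,col,seed,z,rad=32):
    im=c["image"]; m=mask(im,col).astype(np.uint8); k=np.zeros_like(m); cv2.circle(k,seed,rad,1,-1); m=m*k
    m=cv2.morphologyEx(m,cv2.MORPH_CLOSE,np.ones((3,3)))
    cs,_=cv2.findContours(m,cv2.RETR_EXTERNAL,cv2.CHAIN_APPROX_NONE); q=max(cs,key=cv2.contourArea)
    f=np.zeros_like(m); cv2.drawContours(f,[cv2.convexHull(q)],-1,1,-1)
    P=ray(c,np.argwhere(f)[:,::-1].astype(float),z); (x,y),(w,h),a=cv2.minAreaRect(P.astype(np.float32))
    if h>w: a+=90;w,h=h,w
    return P.mean(0),(x,y),(w,h),(a+90)%180-90,f
def step(x,y,z,yaw):
    "shift in tool axes (m) and turn (deg) from present pose to world target (mm, deg)"
    o=get_obs(); p=o["tool_pos"]; t=o["tcp_rot"][2]; d=np.array([x,y,z])-p
    turn=-((yaw-np.degrees(t)+90)%180-90)
    print("turn z %.1f shift %.4f %.4f %.4f"%(turn,*(np.array([d[0]*np.cos(t)+d[1]*np.sin(t),d[0]*np.sin(t)-d[1]*np.cos(t),-d[2]])/1000)),"alt turn %.1f"%(turn-np.sign(turn)*180),"j6",o["joint_positions"][5].round(2), "t",o["time"])
E
python3 - <<'E'
from h import *
import pickle
c=pickle.load(open("top0.pkl","rb")); v=c["image"].copy()
for n,col,s,z in [("Rblack","black",(409,219),20),("Rsilver","silver",(197,179),20),("Rred","red",(328,126),20),("Rblue","blue",(260,141),20),("Cblack","black",(390,141),10),("Csilver","silver",(244,215),10),("Cred","red",(293,191),10),("Cblue","blue",(451,179),10)]:
    m,r,w,a,f=find(c,col,s,z); print(n,m.round(1),np.round(r,1),np.round(w,0),round(a,1))
    cs,_=cv2.findContours(f,0,2); cv2.drawContours(v,cs,-1,(0,255,0),1)
cv2.imwrite("pics/seg.png",cv2.resize(v[90:260,170:480,::-1],None,fx=2.5,fy=2.5,interpolation=0))
E
```

```text
Traceback (most recent call last):
  File "h.py", line 12, in find
    cs,_=cv2.findContours(m,cv2.RETR_EXTERNAL,cv2.CHAIN_APPROX_NONE); q=max(cs,key=cv2.contourArea)
                                                                        ~~~^^^^^^^^^^^^^^^^^^^^^^^^
ValueError: max() iterable argument is empty
```

```bash
python3 - <<'E'
from h import *
import pickle
c=pickle.load(open("top0.pkl","rb")); im=c["image"]
for u,v in [(404,205),(409,219),(414,230),(420,219),(430,219),(379,125),(395,141),(390,141),(405,160),(197,179),(197,190),(244,215),(233,205),(328,120),(293,191),(284,180),(260,135),(451,163),(451,179)]: print((u,v),im[v,u],end="; ")
E
```

```text
(404, 205) [69 56 51]; (409, 219) [113  98  88]; (414, 230) [99 77 65]; (420, 219) [154  82  52]; (430, 219) [152  83  53]; (379, 125) [150 132 119]; (395, 141) [152 134 120]; (390, 141) [217 197 179]; (405, 160) [121  68  46]; (197, 179) [186 170 149]; (197, 190) [224 207 185]; (244, 215) [219 198 181]; (233, 205) [231 216 196]; (328, 120) [252 238 235]; (293, 191) [221 201 183]; (284, 180) [245 130 116]; (260, 135) [162 189 233]; (451, 163) [155 158 191]; (451, 179) [215 195 178];
```

```bash
python3 - <<'E'
import re
s=open("h.py").read()
i=s.index("    h,s,v=cv2"); j=s.index("def find")
open("h.py","w").write(s[:i]+"    return im[...,1]<1.33*im[...,2]   # wood has g/b near 1.5, all the rest near 1\n"+s[j:])
E
cat > meas.py <<'E'
from h import *
import pickle
L=[("Rblack","black",(409,219),20),("Rsilver","silver",(197,179),20),("Rred","red",(328,126),20),("Rblue","blue",(260,141),20),("Cblack","black",(390,141),10),("Csilver","silver",(244,215),10),("Cred","red",(293,191),10),("Cblue","blue",(451,179),10)]
def run(c,out):
    v=c["image"].copy()
    for n,col,s,z in L:
        m,r,w,a,f=find(c,col,s,z); print(n,m.round(1),np.round(r,1),np.round(w,0),round(a,1))
        cs,_=cv2.findContours(f,0,2); cv2.drawContours(v,cs,-1,(0,255,0),1)
    cv2.imwrite(out,cv2.resize(v[90:260,170:480,::-1],None,fx=2.5,fy=2.5,interpolation=0))
E
python3 -c "
from meas import *
run(pickle.load(open('top0.pkl','rb')),'pics/seg.png')"
```

```text
Rblack [ 355.5 -296.6] [ 354.5 -295.9] [155.  42.] 0.3
Rsilver [485.5 452.1] [485.5 452. ] [147.  52.] -6.5
Rred [676.7  -9.8] [676.5  -9.2] [122.  45.] 27.2
Rblue [622.3 233.4] [621.8 233.4] [113.  49.] 27.6
Cblack [ 631.2 -231.1] [ 631.6 -230.9] [193.  57.] 18.8
Csilver [359. 283.] [358.6 283.2] [182.  65.] 27.8
Cred [444.8 109.8] [444.8 110. ] [154.  59.] 18.0
Cblue [ 500.3 -450.1] [ 500.8 -449.6] [147.  72.] 6.4
```

View pics/seg.png

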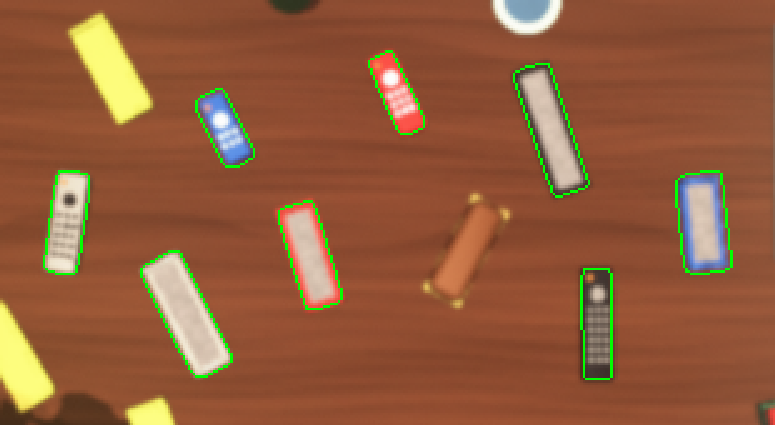

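Segmentation outlines all eight parts cleanly (silver remote at crop (67,222), silver cradle (186,313)). I'll start with the silver remote.

```bash
python3 -c "
from h import *
step(485.5,452,80,173.5)"
```

```text
turn z -11.7 shift -0.3200 0.0564 0.1461 alt turn 168.3 j6 -0.15 t 0.1
```

```bash
python3 -m handwheel '[[[0,0,-5],[-0.05,0.01,0.02],1],[[0,0,-11.7],[-0.1,0.02,0.05],1],[[0,0,-11.7],[-0.145,0.028,0.07],1],[[0,0,-11.7],[-0.19,0.035,0.09],1],[[0,0,-11.7],[-0.235,0.043,0.11],1],[[0,0,-11.7],[-0.28,0.05,0.13],1],[[0,0,-11.7],[-0.32,0.0564,0.1461],1],[[0,0,-11.7],[-0.32,0.0564,0.1461],1],[[0,0,-11.7],[-0.32,0.0564,0.1461],1],[[0,0,-11.7],[-0.32,0.0564,0.1461],1],[[0,0,-11.7],[-0.32,0.0564,0.1461],1]]'; python3 - <<'E'
from h import *
step(485.5,452,4,173.5)
c=capture("wrist"); cv2.imwrite("pics/w1.png",c["image"][:,:,::-1])
M=c["camera_from_world"]@[485.5,452,20,1]; print(M[:2]/M[2]*c["fx"]+[c["cx"],c["cy"]])
E
```

```text
time: 1.2
tool_pos: [484.3, 453.2, 81.7]
tcp_rot: [3.141, 0.0, 3.03]
contact_force: [0.1, -0.1, 0.7]
grip_width: 91.9
finger_force: 0.0
turn z 0.1 shift -0.0013 -0.0011 0.0777 alt turn -179.9 j6 -0.82 t 1.2
[319.12025833 215.85046272]
```

View pics/w1.png

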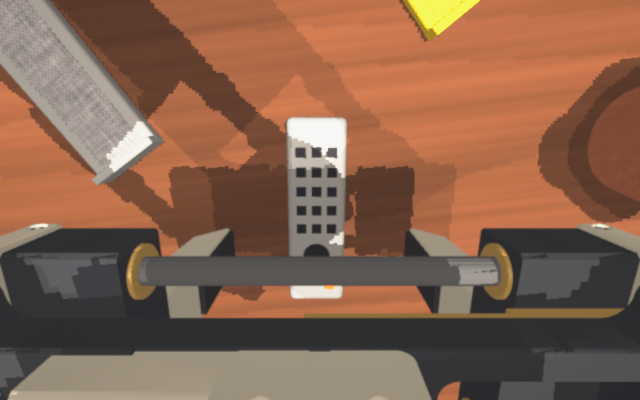

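The wrist view has the silver remote between the fingers, spanning rows 118–298 around column 317. I'll cast its ends onto z=20 as a check.

```bash
python3 - <<'E'
from h import *
c=capture("wrist")
E=ray(c,np.array([[317,118.],[317,297]]),20); print(E,E.mean(0),np.linalg.norm(E[0]-E[1]))
E
```

```text
[[416.46849183 458.3817323 ]
 [551.94632342 442.94585877]] [484.20740763 450.66379553] 136.35435103211933
```

```bash
python3 -m handwheel '[[[0,0,0],[-0.001,-0.001,0.03],1],[[0,0,0],[-0.001,-0.001,0.055],1],[[0,0,0],[-0.001,-0.001,0.07],1],[[0,0,0],[-0.001,-0.001,0.077],1],[[0,0,0],[-0.001,-0.001,0.077],1],[[0,0,0],[-0.001,-0.001,0.077],0.3],[[0,0,0],[-0.001,-0.001,0.077],0.3],[[0,0,0],[-0.001,-0.001,0.077],0.3],[[0,0,0],[-0.001,-0.001,0.077],0.3],[[0,0,0],[-0.001,-0.001,0.077],0.3],[[0,0,0],[-0.001,-0.001,0.077],0.3],[[0,0,0],[-0.001,-0.001,0.077],0.3]]'; python3 -c "
from h import *
step(359,283,80,27.8)"
```

```text
time: 2.5
tool_pos: [486.5, 451.2, 3.7]
tcp_rot: [3.142, 0.0, 3.028]
contact_force: [0.6, 0.1, -0.3]
grip_width: 41.7
finger_force: 30.0
turn z -34.3 shift 0.1076 -0.1816 -0.0763 alt turn 145.7 j6 -0.82 t 2.5
```

```bash
python3 -m handwheel '[[[0,0,0],[0,0,-0.04],0.3],[[0,0,-4],[0.015,-0.025,-0.075],0.3],[[0,0,-10],[0.035,-0.06,-0.078],0.3],[[0,0,-17],[0.055,-0.095,-0.078],0.3],[[0,0,-24],[0.08,-0.13,-0.078],0.3],[[0,0,-30],[0.1,-0.16,-0.078],0.3],[[0,0,-34.3],[0.1076,-0.1816,-0.078],0.3],[[0,0,-34.3],[0.1076,-0.1816,-0.078],0.3],[[0,0,-34.3],[0.1076,-0.1816,-0.078],0.3],[[0,0,-34.3],[0.1076,-0.1816,-0.078],0.3]]'; python3 - <<'E'
from h import *
step(359,283,15,27.8)
c=capture("wrist"); cv2.imwrite("pics/w2.png",c["image"][:,:,::-1])
for p in ([359,283,10],): 
    for s in(-85,0,85):
        a=np.radians(27.8); M=c["camera_from_world"]@[p[0]+s*np.cos(a),p[1]+s*np.sin(a),10,1]; print(M[:2]/M[2]*c["fx"]+[c["cx"],c["cy"]])
E
```

```text
time: 3.5
tool_pos: [359.9, 283.7, 81.8]
tcp_rot: [3.141, 0.001, -2.657]
contact_force: [0.3, 0.5, -2.3]
grip_width: 41.5
finger_force: 30.0
turn z -0.1 shift 0.0011 -0.0002 0.0668 alt turn 179.9 j6 -1.56 t 3.5
[319.77839605  92.02283484]
[319.8238529  209.52378085]
[319.86183359 307.69966979]
```

View pics/w2.png

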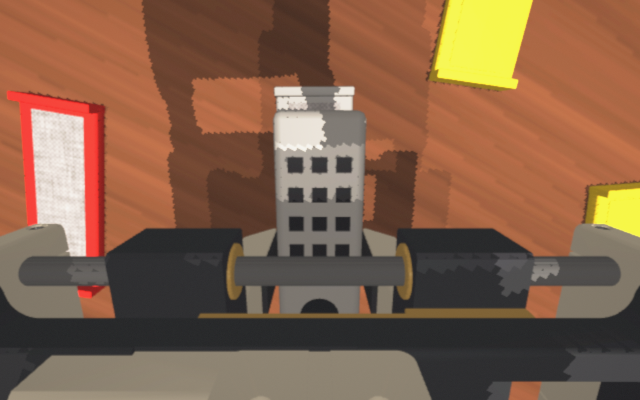

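The cradle's far lip shows at row 87, columns 275–354. That is about 3 mm left of the remote's axis (column 320), so I'll shift 2 mm left while lowering.

```bash
python3 -m handwheel '[[[0,0,0],[0.001,-0.002,0.03],0.3],[[0,0,0],[0.001,-0.002,0.05],0.3],[[0,0,0],[0.001,-0.002,0.06],0.3],[[0,0,0],[0.001,-0.002,0.065],0.3],[[0,0,0],[0.001,-0.002,0.0677],0.3],[[0,0,0],[0.001,-0.002,0.0677],0.3],[[0,0,0],[0.001,-0.002,0.0677],0.3],[[0,0,0],[0.001,-0.002,0.0677],1],[[0,0,0],[0.001,-0.002,0.0677],1],[[0,0,0],[0.001,-0.002,0.0677],1],[[0,0,0],[0.001,-0.002,0.0677],1],[[0,0,0],[0.001,-0.002,0.0677],1]]'; python3 -c "
from h import *
step(622,233.4,80,27.6)"
```

```text
time: 4.75
tool_pos: [359.1, 280.8, 14.0]
tcp_rot: [3.142, 0.0, -2.657]
contact_force: [-0.1, 0.1, -0.7]
grip_width: 77.2
finger_force: 0.0
turn z 0.2 shift -0.2105 -0.1645 -0.0660 alt turn -179.8 j6 -1.56 t 4.75
```

```bash
python3 -m handwheel '[[[0,0,0],[0,0,0],1],[[0,0,0],[0,0,-0.03],1],[[0,0,0],[0,0,-0.068],1],[[0,0,0],[-0.03,-0.023,-0.068],1],[[0,0,0],[-0.065,-0.05,-0.068],1],[[0,0,0],[-0.1,-0.078,-0.068],1],[[0,0,0],[-0.135,-0.105,-0.068],1],[[0,0,0],[-0.17,-0.133,-0.068],1],[[0,0,0],[-0.2,-0.155,-0.067],1],[[0,0,0],[-0.2105,-0.1645,-0.066],1],[[0,0,0],[-0.2105,-0.1645,-0.066],1],[[0,0,0],[-0.2105,-0.1645,-0.066],1]]'; python3 - <<'E'
from h import *
step(622,233.4,4,27.6)
c=capture("wrist"); cv2.imwrite("pics/w3.png",c["image"][:,:,::-1])
a=np.radians(27.6)
for s in(-50,0,50):
        M=c["camera_from_world"]@[622+s*np.cos(a),233.4+s*np.sin(a),20,1]; print(M[:2]/M[2]*c["fx"]+[c["cx"],c["cy"]])
E
```

```text
time: 5.95
tool_pos: [621.0, 233.3, 79.3]
tcp_rot: [3.141, -0.002, -2.657]
contact_force: [-0.8, 0.0, -0.3]
grip_width: 91.9
finger_force: 0.0
turn z 0.2 shift -0.0009 -0.0004 0.0753 alt turn -179.8 j6 -1.81 t 5.95
[319.78394877 147.75443597]
[319.53264587 217.31165236]
[319.30742261 279.65038313]
```

View pics/w3.png

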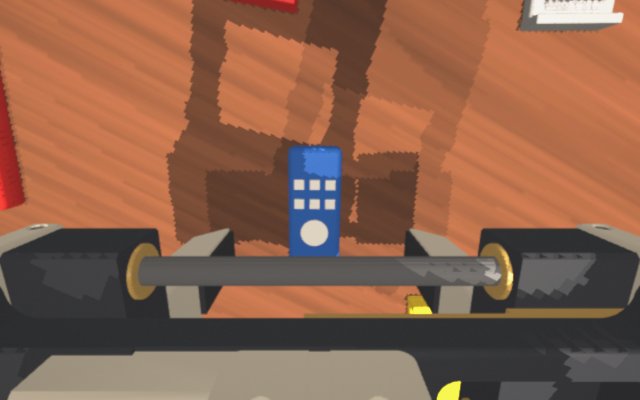

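The blue remote's far end is at row 147, as predicted, and column 315 is within 3 mm. Grasping.

```bash
python3 -m handwheel '[[[0,0,0],[-0.001,-0.001,0.03],1],[[0,0,0],[-0.001,-0.001,0.055],1],[[0,0,0],[-0.001,-0.001,0.07],1],[[0,0,0],[-0.001,-0.001,0.0745],1],[[0,0,0],[-0.001,-0.001,0.0745],1],[[0,0,0],[-0.001,-0.001,0.0745],0.3],[[0,0,0],[-0.001,-0.001,0.0745],0.3],[[0,0,0],[-0.001,-0.001,0.0745],0.3],[[0,0,0],[-0.001,-0.001,0.0745],0.3],[[0,0,0],[-0.001,-0.001,0.0745],0.3],[[0,0,0],[-0.001,-0.001,0.0745],0.3],[[0,0,0],[-0.001,-0.001,0.0745],0.3]]'; python3 -c "
from h import *
step(500.5,-450,80,6.4)"
```

```text
time: 7.2
tool_pos: [623.4, 232.9, 5.5]
tcp_rot: [-3.142, 0.0, -2.657]
contact_force: [-0.3, -0.1, 0.2]
grip_width: 40.4
finger_force: 0.3
turn z 21.4 shift 0.4271 -0.5468 -0.0745 alt turn -158.6 j6 -1.81 t 7.2
```

```bash
python3 -m handwheel '[[[0,0,0],[0,0,0],0.3],[[0,0,0],[0,0,0],0.3],[[0,0,0],[0,0,0],0.3],[[0,0,0],[0,0,-0.03],0.3],[[0,0,0],[0,0,-0.07],0.3],[[0,0,2],[0.02,-0.025,-0.1],0.3],[[0,0,5],[0.045,-0.055,-0.1],0.3],[[0,0,8],[0.075,-0.09,-0.1],0.3],[[0,0,12],[0.105,-0.13,-0.1],0.3],[[0,0,16],[0.135,-0.17,-0.1],0.3],[[0,0,19],[0.16,-0.205,-0.1],0.3],[[0,0,21],[0.185,-0.24,-0.1],0.3]]'; python3 -c "
from h import *
step(500.5,-450,80,6.4)"
```

```text
time: 8.4
tool_pos: [571.0, -67.4, 105.5]
tcp_rot: [3.141, 0.0, -3.025]
contact_force: [0.1, -0.3, -0.0]
grip_width: 37.8
finger_force: 30.0
turn z 0.3 shift 0.1144 -0.3719 0.0255 alt turn -179.7 j6 -1.94 t 8.4
```

```bash
python3 -m handwheel '[[[0,0,0],[0.012,-0.04,0],0.3],[[0,0,0],[0.025,-0.08,0],0.3],[[0,0,0],[0.038,-0.125,0],0.3],[[0,0,0],[0.052,-0.17,0],0.3],[[0,0,0],[0.066,-0.215,0],0.3],[[0,0,0],[0.08,-0.26,0.005],0.3],[[0,0,0],[0.094,-0.305,0.012],0.3],[[0,0,0.3],[0.106,-0.345,0.02],0.3],[[0,0,0.3],[0.1144,-0.372,0.025],0.3],[[0,0,0.3],[0.1144,-0.372,0.025],0.3],[[0,0,0.3],[0.1144,-0.372,0.025],0.3]]'; python3 - <<'E'
from h import *
step(500.5,-450,15.5,6.4)
c=capture("wrist"); cv2.imwrite("pics/w4.png",c["image"][:,:,::-1])
a=np.radians(6.4)
for s in(-65,0,65):
        M=c["camera_from_world"]@[500.5+s*np.cos(a),-450+s*np.sin(a),10,1]; print(M[:2]/M[2]*c["fx"]+[c["cx"],c["cy"]])
E
```

```text
time: 9.5
tool_pos: [501.5, -448.4, 79.7]
tcp_rot: [3.14, -0.0, -3.03]
contact_force: [-0.5, 0.2, -0.0]
grip_width: 37.7
finger_force: 30.0
turn z 0.0 shift 0.0012 -0.0015 0.0642 alt turn -180.0 j6 -2.53 t 9.5
[318.39898174 121.35129398]
[318.42290488 209.95931507]
[318.44375192 287.17391431]
```

View pics/w4.png

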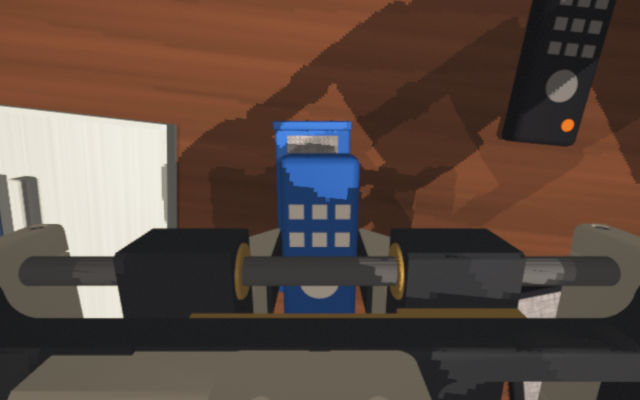

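The blue cradle's lip is at row 122, columns 274–352, about 3 mm left and 3 mm nearer than estimated. I'll lower with that correction.

```bash
python3 -m handwheel '[[[0,0,0],[-0.001,-0.004,0.03],0.3],[[0,0,0],[-0.001,-0.004,0.05],0.3],[[0,0,0],[-0.001,-0.004,0.058],0.3],[[0,0,0],[-0.001,-0.004,0.062],0.3],[[0,0,0],[-0.001,-0.004,0.0645],0.3],[[0,0,0],[-0.001,-0.004,0.0645],0.3],[[0,0,0],[-0.001,-0.004,0.0645],0.3],[[0,0,0],[-0.001,-0.004,0.0645],1],[[0,0,0],[-0.001,-0.004,0.0645],1],[[0,0,0],[-0.001,-0.004,0.0645],1],[[0,0,0],[-0.001,-0.004,0.0645],1],[[0,0,0],[-0.001,-0.004,0.0645],1]]'; python3 -c "
from h import *
step(356,-297.5,80,0.3)"
```

```text
time: 10.75
tool_pos: [503.4, -452.5, 15.9]
tcp_rot: [3.142, 0.0, -3.028]
contact_force: [-0.5, 0.1, 0.7]
grip_width: 73.3
finger_force: 0.0
turn z 6.2 shift 0.1290 0.1706 -0.0641 alt turn -173.8 j6 -2.53 t 10.75
```

```bash
python3 -m handwheel '[[[0,0,0],[0,0,0],1],[[0,0,0],[0,0,-0.03],1],[[0,0,0],[0,0,-0.064],1],[[0,0,2],[0.02,0.027,-0.064],1],[[0,0,4],[0.045,0.06,-0.064],1],[[0,0,6.2],[0.07,0.095,-0.064],1],[[0,0,6.2],[0.095,0.13,-0.064],1],[[0,0,6.2],[0.12,0.16,-0.064],1],[[0,0,6.2],[0.129,0.1706,-0.064],1],[[0,0,6.2],[0.129,0.1706,-0.064],1],[[0,0,6.2],[0.129,0.1706,-0.064],1]]'; python3 - <<'E'
from h import *
step(356,-297.5,4,0.3)
c=capture("wrist"); cv2.imwrite("pics/w5.png",c["image"][:,:,::-1])
a=np.radians(0.3)
for s in(-80,0,80):
        M=c["camera_from_world"]@[356+s*np.cos(a),-297.5+s*np.sin(a),20,1]; print(M[:2]/M[2]*c["fx"]+[c["cx"],c["cy"]])
E
```

```text
time: 11.85
tool_pos: [356.8, -298.5, 80.4]
tcp_rot: [-3.14, 0.002, -3.137]
contact_force: [-0.1, 0.1, 1.3]
grip_width: 91.7
finger_force: 0.0
turn z -0.0 shift 0.0008 0.0010 0.0764 alt turn 180.0 j6 -2.44 t 11.85
[322.37692536  98.34142937]
[322.11840685 213.7145682 ]
[321.90194896 310.31664437]
```

View pics/w5.png

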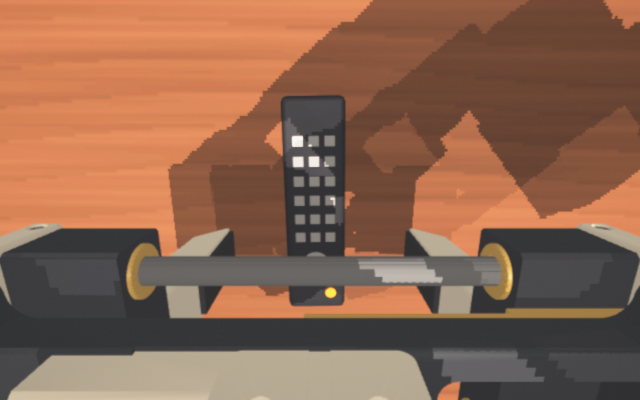

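The black remote runs from (313,96) to (317,304), nearly aligned and about 3 mm left and 2 mm farther than predicted. Grasping.

```bash
python3 -m handwheel '[[[0,0,0],[0.0025,-0.002,0.03],1],[[0,0,0],[0.0025,-0.002,0.055],1],[[0,0,0],[0.0025,-0.002,0.07],1],[[0,0,0],[0.0025,-0.002,0.0764],1],[[0,0,0],[0.0025,-0.002,0.0764],1],[[0,0,0],[0.0025,-0.002,0.0764],0.3],[[0,0,0],[0.0025,-0.002,0.0764],0.3],[[0,0,0],[0.0025,-0.002,0.0764],0.3],[[0,0,0],[0.0025,-0.002,0.0764],0.3],[[0,0,0],[0.0025,-0.002,0.0764],0.3],[[0,0,0],[0.0025,-0.002,0.0764],0.3],[[0,0,0],[0.0025,-0.002,0.0764],0.3]]'; python3 -c "
from h import *
step(631.4,-233,80,18.8)"
```

```text
time: 13.1
tool_pos: [353.6, -299.7, 3.6]
tcp_rot: [-3.141, 0.0, -3.136]
contact_force: [0.2, -1.0, 0.8]
grip_width: 43.7
finger_force: 30.0
turn z -18.5 shift -0.2781 0.0653 -0.0764 alt turn 161.5 j6 -2.44 t 13.1
```

```bash
python3 -m handwheel '[[[0,0,0],[0,0,-0.03],0.3],[[0,0,0],[0,0,-0.07],0.3],[[0,0,-2],[-0.03,0.007,-0.08],0.3],[[0,0,-5],[-0.07,0.016,-0.08],0.3],[[0,0,-9],[-0.11,0.026,-0.08],0.3],[[0,0,-13],[-0.15,0.035,-0.08],0.3],[[0,0,-17],[-0.19,0.045,-0.08],0.3],[[0,0,-18.5],[-0.23,0.054,-0.08],0.3],[[0,0,-18.5],[-0.26,0.061,-0.078],0.3],[[0,0,-18.5],[-0.278,0.0653,-0.077],0.3],[[0,0,-18.5],[-0.278,0.0653,-0.077],0.3],[[0,0,-18.5],[-0.278,0.0653,-0.077],0.3]]'; python3 - <<'E'
from h import *
step(631.4,-233,14,18.8)
c=capture("wrist"); cv2.imwrite("pics/w6.png",c["image"][:,:,::-1])
a=np.radians(18.8)
for s in(-95,0,95):
        M=c["camera_from_world"]@[631.4+s*np.cos(a),-233+s*np.sin(a),18,1]; print(M[:2]/M[2]*c["fx"]+[c["cx"],c["cy"]])
E
```

```text
time: 14.3
tool_pos: [630.3, -232.4, 79.5]
tcp_rot: [3.14, -0.002, -2.813]
contact_force: [-0.7, 0.1, -1.1]
grip_width: 43.9
finger_force: 30.0
turn z 0.0 shift -0.0008 -0.0009 0.0655 alt turn -180.0 j6 -2.37 t 14.3
[319.02656427  78.01284353]
[318.98022093 216.11641735]
[318.94253749 328.41342552]
```

View pics/w6.png

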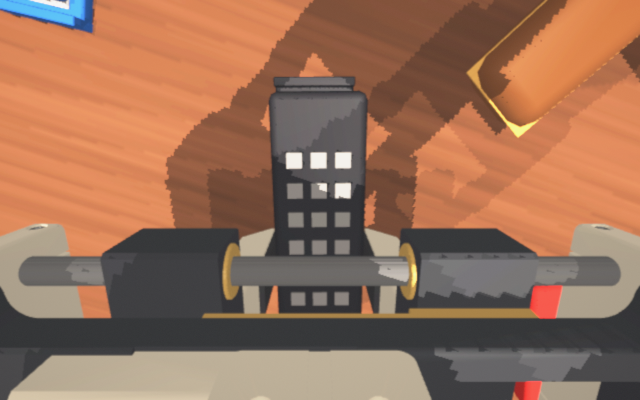

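The black cradle's lip is at row 77 as predicted, centred on column 314.5, so a small left correction remains. Lowering.

```bash
python3 -m handwheel '[[[0,0,0],[-0.001,-0.003,0.03],0.3],[[0,0,0],[-0.001,-0.003,0.05],0.3],[[0,0,0],[-0.001,-0.003,0.058],0.3],[[0,0,0],[-0.001,-0.003,0.063],0.3],[[0,0,0],[-0.001,-0.003,0.0657],0.3],[[0,0,0],[-0.001,-0.003,0.0657],0.3],[[0,0,0],[-0.001,-0.003,0.0657],0.3],[[0,0,0],[-0.001,-0.003,0.0657],1],[[0,0,0],[-0.001,-0.003,0.0657],1],[[0,0,0],[-0.001,-0.003,0.0657],1],[[0,0,0],[-0.001,-0.003,0.0657],1],[[0,0,0],[-0.001,-0.003,0.0657],1]]'; python3 -c "
from h import *
step(676,-12,80,27.2)"
```

```text
time: 15.55
tool_pos: [633.1, -235.3, 14.9]
tcp_rot: [-3.142, 0.0, -2.814]
contact_force: [0.3, -0.2, -0.0]
grip_width: 79.2
finger_force: 0.0
turn z -8.4 shift -0.1125 0.1976 -0.0651 alt turn 171.6 j6 -2.37 t 15.55
```

```bash
python3 -m handwheel '[[[0,0,0],[0,0,0],1],[[0,0,0],[0,0,-0.03],1],[[0,0,0],[0,0,-0.065],1],[[0,0,-2],[-0.015,0.026,-0.065],1],[[0,0,-5],[-0.035,0.062,-0.065],1],[[0,0,-8.4],[-0.055,0.097,-0.065],1],[[0,0,-8.4],[-0.075,0.132,-0.065],1],[[0,0,-8.4],[-0.095,0.167,-0.065],1],[[0,0,-8.4],[-0.1125,0.1976,-0.065],1],[[0,0,-8.4],[-0.1125,0.1976,-0.065],1],[[0,0,-8.4],[-0.1125,0.1976,-0.065],1]]'; python3 - <<'E'
from h import *
step(676,-12,4,27.2)
c=capture("wrist"); im=c["image"]
m=((im[...,0]>90)&(im[...,1]<60)&(im[...,2]<60)).astype(np.uint8); n,l,s,q=cv2.connectedComponentsWithStats(m); i=[k for k in range(1,n) if s[k,4]>500]; print(s[i],q[i])
a=np.radians(27.2)
for k in(-60,0,60):
        M=c["camera_from_world"]@[676+k*np.cos(a),-12+k*np.sin(a),20,1]; print(M[:2]/M[2]*c["fx"]+[c["cx"],c["cy"]])
E
```

```text
time: 16.65
tool_pos: [675.9, -11.1, 79.7]
tcp_rot: [-3.141, -0.0, -2.665]
contact_force: [-1.1, -1.1, 0.6]
grip_width: 91.8
finger_force: 0.0
turn z 0.1 shift 0.0003 -0.0008 0.0757 alt turn -179.9 j6 -2.18 t 16.65
[[ 560    0   80  110 1453]
 [ 282  144   65  112 3460]] [[586.1982106   60.98004129]
 [313.21705202 203.06878613]]
[319.23236397 130.90588742]
[319.07029114 215.43983286]
[318.92829258 289.50343983]
```

```bash
python3 - <<'E'
from h import *
cv2.imwrite("pics/w7.png",capture("wrist")["image"][:,:,::-1])
E
```

```text
(no output)
```

View pics/w7.png

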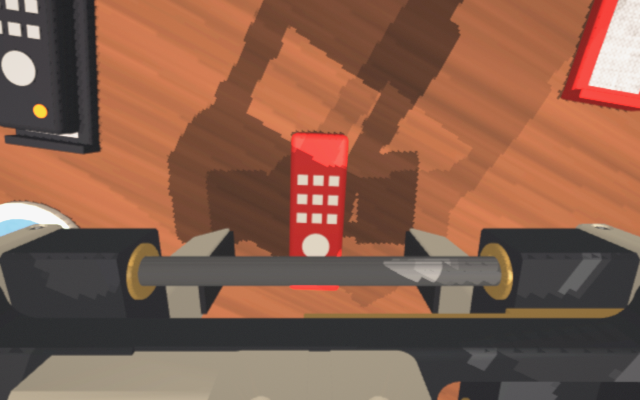

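The red remote spans rows 132–290 at column 318, as predicted; the colour mask had only lost its bright end. Grasping.

```bash
python3 -m handwheel '[[[0,0,0],[0,-0.001,0.03],1],[[0,0,0],[0,-0.001,0.055],1],[[0,0,0],[0,-0.001,0.07],1],[[0,0,0],[0,-0.001,0.076],1],[[0,0,0],[0,-0.001,0.076],1],[[0,0,0],[0,-0.001,0.076],0.3],[[0,0,0],[0,-0.001,0.076],0.3],[[0,0,0],[0,-0.001,0.076],0.3],[[0,0,0],[0,-0.001,0.076],0.3],[[0,0,0],[0,-0.001,0.076],0.3],[[0,0,0],[0,-0.001,0.076],0.3],[[0,0,0],[0,-0.001,0.076],0.3]]'; python3 -c "
from h import *
step(444.8,107.5,80,18)"
```

```text
time: 17.95
tool_pos: [676.4, -12.9, 3.8]
tcp_rot: [-3.142, 0.0, -2.667]
contact_force: [1.4, 0.8, 0.4]
grip_width: 40.4
finger_force: 2.7
turn z 9.2 shift 0.1510 0.2129 -0.0762 alt turn -170.8 j6 -2.18 t 17.95
```

```bash
python3 -m handwheel '[[[0,0,0],[0,0,0],0.3],[[0,0,0],[0,0,0],0.3],[[0,0,0],[0,0,-0.04],0.3],[[0,0,0],[0,0,-0.075],0.3],[[0,0,2],[0.02,0.028,-0.078],0.3],[[0,0,5],[0.048,0.068,-0.078],0.3],[[0,0,9.2],[0.076,0.108,-0.078],0.3],[[0,0,9.2],[0.104,0.148,-0.078],0.3],[[0,0,9.2],[0.13,0.185,-0.077],0.3],[[0,0,9.2],[0.151,0.2129,-0.076],0.3],[[0,0,9.2],[0.151,0.2129,-0.076],0.3],[[0,0,9.2],[0.151,0.2129,-0.076],0.3]]'; python3 - <<'E'
from h import *
step(444.8,107.5,14.2,18)
c=capture("wrist"); cv2.imwrite("pics/w8.png",c["image"][:,:,::-1])
a=np.radians(18)
for s in(-75,0,75):
        M=c["camera_from_world"]@[444.8+s*np.cos(a),107.5+s*np.sin(a),18,1]; print(M[:2]/M[2]*c["fx"]+[c["cx"],c["cy"]])
E
```

```text
time: 19.15
tool_pos: [444.9, 107.8, 80.2]
tcp_rot: [-3.141, 0.001, -2.826]
contact_force: [1.2, -0.6, -0.8]
grip_width: 39.7
finger_force: 29.7
turn z 0.1 shift 0.0002 -0.0003 0.0660 alt turn -179.9 j6 -1.82 t 19.15
[320.1951357  107.76685481]
[320.00270788 214.22940331]
[319.8394864  304.53326105]
```

View pics/w8.png

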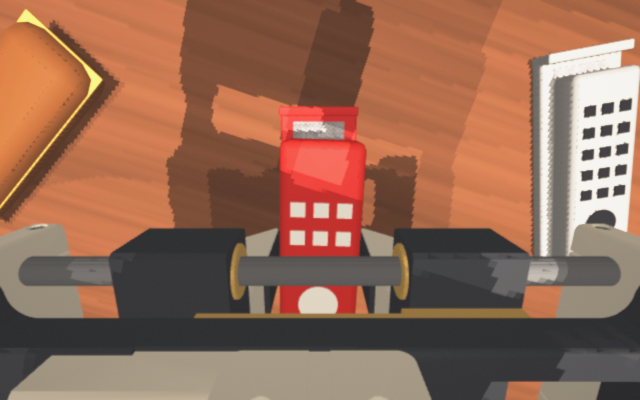

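The red cradle's lip is at (318,107), aligned with the remote. The silver remote at the right may sit off-centre, so I'll check it afterwards. Lowering.

```bash
python3 -m handwheel '[[[0,0,0],[0,-0.001,0.03],0.3],[[0,0,0],[0,-0.001,0.05],0.3],[[0,0,0],[0,-0.001,0.058],0.3],[[0,0,0],[0,-0.001,0.063],0.3],[[0,0,0],[0,-0.001,0.066],0.3],[[0,0,0],[0,-0.001,0.066],0.3],[[0,0,0],[0,-0.001,0.066],0.3],[[0,0,0],[0,-0.001,0.066],1],[[0,0,0],[0,-0.001,0.066],1],[[0,0,0],[0,-0.001,0.066],1],[[0,0,0],[0,-0.001,0.066],1],[[0,0,0],[0,-0.001,0.066],1]]'; python3 -m handwheel '[[[0,0,0],[0,0,0],1],[[0,0,0],[0,0,-0.03],1],[[0,0,0],[0,0,-0.07],1],[[0,0,0],[0,0,-0.12],1],[[0,0,0],[0,0,-0.15],1],[[0,0,0],[0,0,-0.15],1],[[0,0,0],[0,0,-0.15],1]]';  python3 -c "
from h import *
step(352,275,220,27.8)"
```

```text
time: 20.4
tool_pos: [445.1, 106.6, 13.9]
tcp_rot: [3.142, 0.0, -2.828]
contact_force: [-0.5, 0.5, -0.6]
grip_width: 75.2
finger_force: 0.0
time: 21.1
tool_pos: [445.1, 106.5, 164.1]
tcp_rot: [-3.141, 0.001, -2.828]
contact_force: [-0.2, -0.3, -0.4]
grip_width: 92.0
finger_force: 0.0
turn z -9.8 shift 0.0365 0.1890 -0.0559 alt turn 170.2 j6 -1.82 t 21.1
```

```bash
python3 -c "
from h import *
step(430,321,240,27.8)"
python3 -m handwheel '[[[0,0,-4],[-0.015,0.03,-0.03],1],[[0,0,-9.8],[-0.025,0.065,-0.05],1],[[0,0,-9.8],[-0.035,0.1,-0.07],1],[[0,0,-9.8],[-0.045,0.14,-0.076],1],[[0,0,-9.8],[-0.052,0.175,-0.076],1],[[0,0,-9.8],[-0.052,0.2085,-0.076],1],[[0,0,-9.8],[-0.052,0.2085,-0.076],1],[[0,0,-9.8],[-0.052,0.2085,-0.076],1]]'
python3 - <<'E'
from h import *
step(430,321,240,27.8)
c=capture("wrist"); cv2.imwrite("pics/w9.png",c["image"][:,:,::-1])
import pickle; pickle.dump(c,open("w9.pkl","wb"))
E
```

```text
turn z -9.8 shift -0.0519 0.2086 -0.0759 alt turn 170.2 j6 -1.82 t 21.1
time: 21.9
tool_pos: [429.3, 320.9, 237.8]
tcp_rot: [-3.141, -0.004, -2.655]
contact_force: [-0.1, -0.8, 0.2]
grip_width: 92.2
finger_force: 0.0
turn z 0.1 shift -0.0007 -0.0003 -0.0022 alt turn -179.9 j6 -1.56 t 21.9
```

View pics/w9.png

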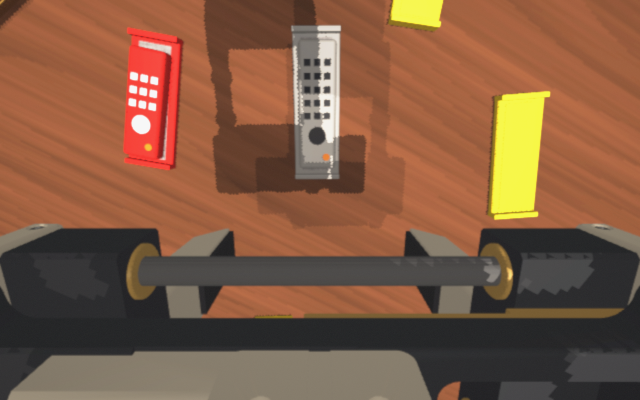

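In the wrist view the silver remote (columns 300–337) lies in its cradle (292–340), about 2 mm off centre with both lips clear. I'll check red, black and blue next with zooms.

```bash
python3 - <<'E'
from h import *
import pickle
w=pickle.load(open("w9.pkl","rb")); t=capture("scene"); u=capture("top"); pickle.dump((t,u),open("fin.pkl","wb"))
z=lambda im,x,y,w,h:cv2.resize(im[y:y+h,x:x+w,::-1],(w*4,h*4),interpolation=cv2.INTER_CUBIC)
a=z(w["image"],110,20,90,150); b=z(t["image"],150,165,95,75); d=z(t["image"],310,175,95,75)
cv2.imwrite("pics/f.png",np.hstack([a,np.vstack([b,d])]))
E
```

```text
(no output)
```

View pics/f.png

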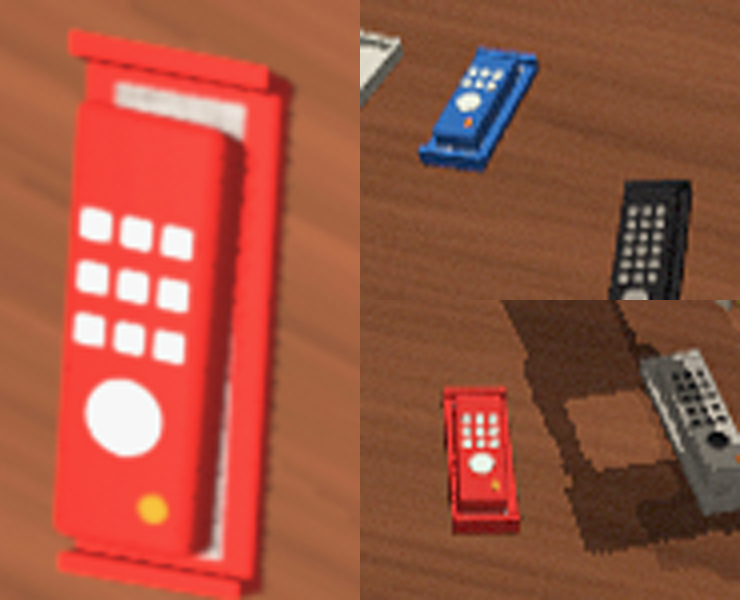

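```bash
python3 - <<'E'
from h import *
import pickle
w=pickle.load(open("w9.pkl","rb")); t,u=pickle.load(open("fin.pkl","rb"))
def q(c,p,o,z): 
    P=ray(c,np.array(p,float)/4+o,z); m=P.mean(0); print(m.round(1), [round(float(np.linalg.norm(P[i]-P[j])),1) for i,j in((0,1),(0,3))]); return m
def rep(d,a): a=np.radians(a); print("  along %.1f across %.1f"%(d@[np.cos(a),np.sin(a)],d@[-np.sin(a),np.cos(a)]))
# corners: far-left, far-right, near-right, near-left
print("red");rep(q(w,[(80,100),(226,132),(192,553),(55,530)],[110,20],30)-q(w,[(70,32),(270,70),(242,592),(58,560)],[110,20],18),18)
print("blue");rep(q(t,[(478-360,50),(522-360,66),(482-360,147),(436-360,136)],[150,165],30)-q(t,[(480-360,48),(539-360,56),(486-360,170-6),(420-360,150)],[150,165],18),6.4)
for n,col,s,a in [("Cblack",0,(390,141),18.8),("Cblue",0,(451,179),6.4)]:
    # bright/dark button pattern aside, silhouette of cradle+remote in the top view
    m,r,wh,an,f=find(u,col,s,10); print(n,m.round(1),np.round(wh),round(an,1))
E
```

```text
red
[446.2 107.9] [38.9, 116.9]
[442.9 106.5] [54.4, 146.3]
  along 3.5 across 0.3
blue
[ 511.6 -442.2] [47.3, 107.1]
[ 505.4 -446.6] [55.3, 128.9]
  along 6.6 across 3.6
Cblack [ 630.1 -231.4] [192.  57.] 19.4
Cblue [ 500.6 -449.9] [147.  72.] 6.4
```

Red is within 4 mm along and 0.3 mm across. The oblique view is too coarse for blue and black, so I'll look at both with the wrist camera.

```bash
python3 -c "
from h import *
step(690,-215,200,18.8)"
```

```text
turn z 8.9 shift 0.0188 -0.5943 0.0390 alt turn -171.1 j6 -1.56 t 22.05
```

```bash
python3 -m handwheel '[[[0,0,2],[0.002,-0.04,0.003],1],[[0,0,4],[0.003,-0.085,0.006],1],[[0,0,6],[0.004,-0.13,0.01],1],[[0,0,8],[0.006,-0.18,0.013],1],[[0,0,8.9],[0.007,-0.23,0.016],1],[[0,0,8.9],[0.009,-0.28,0.02],1],[[0,0,8.9],[0.01,-0.33,0.023],1],[[0,0,8.9],[0.012,-0.38,0.026],1],[[0,0,8.9],[0.014,-0.43,0.03],1],[[0,0,8.9],[0.015,-0.48,0.033],1],[[0,0,8.9],[0.017,-0.53,0.036],1],[[0,0,8.9],[0.019,-0.57,0.039],1]]'
python3 -m handwheel '[[[0,0,0],[0,-0.024,0],1],[[0,0,0],[0,-0.024,0],1],[[0,0,0],[0,-0.024,0],1]]'
python3 - <<'E'
from h import *
import pickle
pickle.dump(capture("wrist"),open("wk.pkl","wb"))
step(565,-443,200,6.4)
E
```

```text
time: 23.25
tool_pos: [678.9, -196.5, 200.2]
tcp_rot: [-3.142, -0.0, -2.815]
contact_force: [0.4, 0.4, 0.2]
grip_width: 91.9
finger_force: 0.0
time: 23.55
tool_pos: [686.0, -216.1, 200.1]
tcp_rot: [3.14, -0.001, -2.814]
contact_force: [-0.0, 0.1, 0.1]
grip_width: 91.9
finger_force: 0.0
turn z 12.4 shift 0.1883 -0.1766 0.0006 alt turn -167.6 j6 -2.31 t 23.6
```

```bash
python3 -m handwheel '[[[0,0,3],[0.03,-0.028,0],1],[[0,0,7],[0.06,-0.056,0],1],[[0,0,12.4],[0.09,-0.085,0],1],[[0,0,12.4],[0.12,-0.113,0],1],[[0,0,12.4],[0.15,-0.14,0],1],[[0,0,12.4],[0.188,-0.1766,0],1],[[0,0,12.4],[0.188,-0.1766,0],1],[[0,0,12.4],[0.188,-0.1766,0],1]]'
python3 - <<'E'
from h import *
import pickle
b=capture("wrist"); pickle.dump(b,open("wb.pkl","wb")); k=pickle.load(open("wk.pkl","rb"))
z=lambda c:cv2.resize(c["image"][20:260,255:385,::-1],None,fx=2.5,fy=2.5,interpolation=2)
cv2.imwrite("pics/g.png",np.hstack([z(k),z(b)]))
E
```

```text
time: 24.4
tool_pos: [565.5, -443.0, 201.2]
tcp_rot: [3.141, 0.0, -3.03]
contact_force: [0.3, -0.3, 0.8]
grip_width: 91.5
finger_force: 0.0
```

View pics/g.png

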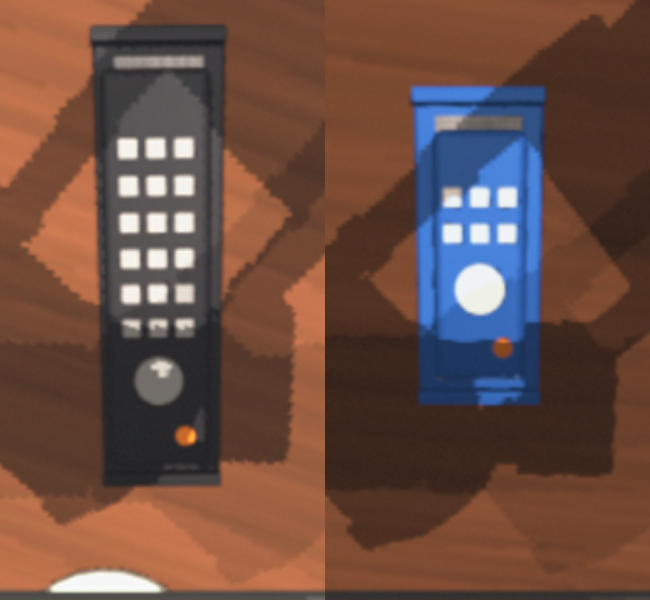

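Black's remote spans crop rows 70–468 and its lips 27–485; blue's spans 132–378 and 88–404. Both sit straight between their lips, so I'll cast these onto their planes.

```bash
python3 - <<'E'
from h import *
import pickle
def q(f,ox,p,z):
    c=pickle.load(open(f,"rb")); return ray(c,(np.array(p,float)-[ox,0])/2.5+[255,20],z)
for f,ox,r,l,a in [("wk.pkl",0,[(156,70),(158,468)],[(158,27),(162,485)],18.8),("wb.pkl",325,[(480,132),(480,378)],[(478,88),(480,404)],6.4)]:
    R=q(f,ox,r,30); L=q(f,ox,l,18); d=R.mean(0)-L.mean(0); t=np.radians(a)
    print(np.linalg.norm(R[0]-R[1]),np.linalg.norm(L[0]-L[1]),"along %.1f across %.1f"%(d@[np.cos(t),np.sin(t)],d@[-np.sin(t),np.cos(t)]))
E
```

```text
158.80208307491478 188.13313740173095 along 3.3 across -1.3
97.37714264728864 129.0440731481261 along 2.3 across 0.5
```

```bash
python3 -c "
from plant import *
print(close_job())"
```

```text
the job is handed in; nothing more can be done
None
```

All four remotes are let go and seated on their own colours' cradles, each measured or judged from the wrist camera within about 4 mm of centre; the case was not touched, and I handed the job in at about 24.5 s (no verdict was returned).

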